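# Sweep the marked bearings off the work plate into the catch tray

### The arm

A 6-joint arm with a two-finger parallel gripper is mounted at the origin on the work surface. World frame = base frame: x ahead of the robot, y to its left, z up, the work surface at z = 0. Lengths are in m, angles in rad, forces in N, time in s.
With the tool pointing down it reaches from about 0.35 to 0.925 m from the base axis. Payload 6.4 kg.
Tool frame: the origin (TCP) lies where the fingers leave the gripper's body, on its centre line; the fingertips stand 73 mm ahead of it and the grasp point (between the pads) lies 54 mm ahead of it; x points along the fingers, y is the direction in which the jaws open and shut, and the axes are right-handed (so a half turn about x gives the same grasp; the last joint's range is limited). The gripper opens to 85 mm and grips with 20 to 120 N. Pads are 22 mm wide; open, the fingers measure 114 mm over their backs; the gripper's body (76 mm by 85 mm) begins 54 mm behind the grasp point. The pads swing forward as they close: fully open they stand 13 mm farther back than shut.
Start: joints at [0.947, 0.245, 1.558, -0, 1.339, -0.174], TCP at [0.283, 0.585, 0.304] pointing down, gripper open.
Joint ranges: [-3.13, 3.13], [-1.02, 2.26], [0.13, 2.54], [-0.95, 4.09], [0.21, 2.88], [-2.74, 2.74]. Speed limits (rad/s): [2.57, 2.57, 3.14, 3.14, 3.14, 3.14].

### API

Orientations are given as [roll, pitch, yaw] about the fixed x, y, z axes, in that order (R = Rz(yaw) Ry(pitch) Rx(roll)).
In Python, from bench import ctrl gives the robot as it stands. The module is installed in compiled form; this text tells all that it offers.
- The arm moves only by the tool jog_arm, never from a script. Its argument "deltas" is a list that holds one entry, the list of rows, each a list of 7 numbers: the closure in counts, from 0 (fully open) to 255 (shut), then the shift along the world's x, y, z in mm, then the turn, a rotation vector about the world's x, y, z in degrees. A call has 1 to 12 rows; each row is the pose to reach, as a shift and turn from the pose measured when the call began; what a row does not reach only later rows make up. A row lasts 1/10 s, in which the tool goes at most 50 mm and 8.59 degrees, less where a joint would pass 70% of its speed; a pose out of reach is approached as far as the arm can. A call with a gripper value outside its range is refused whole. The fingers move at their own pace and stop on an object; "grip_force" is the grip in N (left out, the last holds). Time passes only in rows, so rows that repeat a pose let the fingers close. It gives the time, the measured TCP pose, the force and the opening at its end, in the units of the state.
- ctrl.read_state(): the state, without advancing time (a new reading comes with each control period).
- ctrl.get_image(name): name is "scene" or "top" or "wrist"; returns a dict with "pixels" (384x512x3 uint8, red, green, blue), "fx", "fy", "cx", "cy" (pixels), "R" (3x3) and "t" (3): a world point X has camera coordinates R X + t; the wrist camera has in their place "hand_eye" (4x4, takes a point from camera to tool coordinates, whose origin is the TCP and whose axes are the tool frame's). Camera axes: x right, y down, z forward; pixel columns grow to the right and rows downward; lengths in m; the calibration is good to about 2 mm. A picture is of the moment at which its call begins: read the wrist's pose just before it. There is no depth.
- ctrl.job_done(): hands the job in, once; it reports no verdict.
The state is a dict: "t": time; "q": joint angles; "joint_velocities": joint speeds; "joint_efforts": joint torques, N m; "tcp_pos": TCP position; "eef_rot": TCP orientation; "wrist_force": force on the tool from outside, world axes, zero at the start; "wrist_torque": the same for the moment, N m; "opening": finger opening in m.
Only numpy, scipy, OpenCV 4.12 (cv2) and the standard library are available. Lean on these libraries where they do the work, as an engineer would, in place of code of your own. Each camera call takes 0.05 s, during which the arm holds its last target. There are 200 camera calls.

### The job

The three bearings lying loose on the perforated work plate have been laser-marked: sweep all three off the end of the plate into the steel catch tray tucked under it, pushing them over the plate with the fingertips, never gripping or lifting one. Leave the tray where it is, and do not disturb the bearing still seated in the square black nest, the V-block, the focus gauge or the hexagonal standoff.

Things in the scene. Friction and masses are not known exactly. Their poses are not given: they have to be found in the camera images.
- plate: Perforated aluminium work plate on four rubber feet, fixed, 300 mm (its x) by 360 mm (its y), 12 mm thick, 6.6 mm holes on a 25 mm grid, no rim round its edges. Origin on the bench under the plate's centre; underside 28 mm, flat top 40 mm above the bench. The tray stands at its -y end (edge at y = -180 mm in the plate's frame).
- tray: Loose open steel tray, 0.45 kg, 130 (its x) by 110 mm (its y), 24 mm high, walls and floor 2.5 mm, a 12 mm lip outside its -y wall. Axes as the plate's, origin under its centre. Its +y side reaches 12 mm under the plate's -y end, anywhere along that edge: what is pushed over the edge at its 125 mm wide mouth drops in (the floor is 37 mm below the plate's top), elsewhere it misses.
- bearing_a_center (a point): Ball bearing, a steel ring with black seals, 35 mm outer diameter, 15 mm bore, 11 mm high, 36 to 63 g, lying flat. Loose on the plate's top, to be swept into the tray. This point is the middle of the bearing, 5.5 mm above the plate's top.
- bearing_b_center (a point): Ball bearing, a steel ring with black seals, 35 mm outer diameter, 15 mm bore, 11 mm high, 36 to 63 g, lying flat. Loose on the plate's top, to be swept into the tray. This point is the middle of the bearing, 5.5 mm above the plate's top.
- bearing_c_center (a point): Ball bearing, a steel ring with black seals, 35 mm outer diameter, 15 mm bore, 11 mm high, 36 to 63 g, lying flat. Loose on the plate's top, to be swept into the tray. This point is the middle of the bearing, 5.5 mm above the plate's top.
- seated_bearing_center (a point): Ball bearing, a steel ring with black seals, 35 mm outer diameter, 15 mm bore, 11 mm high, 36 to 63 g, lying flat. It sits in the round recess of the nest (a fixed black block 60 x 60 mm, 10 mm high, on the plate in one of the corners of the end away from the tray) and stands 7 mm proud of it; still to be marked, must stay. This point is its middle, 11.5 mm above the plate's top.
- v_block: Loose dark steel V-block, 40 x 30 mm, 30 mm high, 0.22 kg, on the plate in the other corner of the end away from the tray; must stay. Origin at the centre of its underside.
- focus_gauge: Loose upright turned aluminium focus gauge (foot 30 mm diameter, slim stem, head 22 mm), 54 mm high, standing on the plate beside one long edge, nearer the tray; must stay and stay upright. Origin at the centre of its underside.
- standoff: Loose upright hexagonal brass standoff, 18 mm across flats, 40 mm high with a thin 10 mm stud on top, standing on the plate beside the other long edge, nearer the tray; must stay and stay upright. Origin at the centre of its underside.

How it is judged:
By the outcome, as a careful person would: the job done as asked, in the order asked, and still so for the second after the job is handed in, with the robot touching nothing.
It also fails if it takes over 59 s, if anything falls off the work surface, if the arm or the gripper's body presses on something with over 40 N, if the wrist force passes 120 N, or if a joint passes its speed limit or range.

## Working session

There is one attempt and no reset: what is moved stays moved. The work goes in short steps, Python scripts to look and compute and a tool call to move; the robot and the scene stay as the last step left them, time stands still between calls to the robot, and variables do not carry over. Pictures are saved under pics/ and viewed, on a budget of 10 in all, crops included, one or two more only if the job needs it, and the job is handed in when it is done.

Besides the shell and the picture viewer there is one more tool, called after ">>>" by a JSON object that holds its "method" and its "body". jog_arm: Moves the arm, as the interface text tells. Its arguments: {"type":"object","properties":{"deltas":{"type":"array","items":{"type":"array","items":{"type":"array","items":{"type":"number"}}}},"grip_force":{"type":"number"}},"required":["deltas"]}

```bash
mkdir -p pics; python3 - <<'E'
from bench import ctrl
import cv2,pickle
s=ctrl.read_state();print({k:s[k] for k in('t','tcp_pos','eef_rot','opening')})
for n in('top','scene'):
    d=ctrl.get_image(n);pickle.dump(d,open(n+'.pkl','wb'))
    cv2.imwrite(f'pics/{n}1.png',d['pixels'][:,:,::-1]);print(n,d['fx'],d['cx'],d['cy'],d['R'],d['t'])
E
```

```text
{'t': 0.0, 'tcp_pos': array([0.28231174, 0.58498765, 0.30272412]), 'eef_rot': array([-1.74475686,  1.56873016, -2.19449609]), 'opening': 0.08533551480491255}
top 473.3583732723028 257.11784548560325 189.73446221271027 [[-0.18495816 -0.98273075 -0.0055462 ]
 [-0.95723764  0.18143189 -0.225341  ]
 [ 0.22245579 -0.03636963 -0.97426417]] [0.1306705  0.54969784 0.76250338]
scene 399.7831895065943 261.5822126686829 193.81046826546338 [[ 0.027454    0.99951225  0.01488404]
 [ 0.86796593 -0.01644945 -0.49635124]
 [-0.49586431  0.02654567 -0.86799419]] [-0.05945913 -0.44530666  0.96453108]
```

View pics/top1.png

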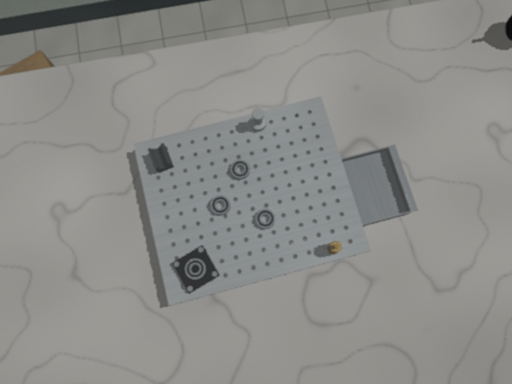

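View pics/scene1.png

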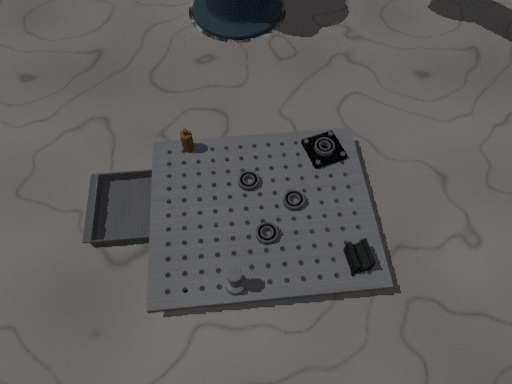

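The top view shows the loose bearings at about (239,170), (220,205) and (265,219). The nest is at (195,269), the V-block at (161,158), the gauge at (259,122), the standoff at (334,247), and the tray on the right at about x 345–415. In the scene view the bearings are at (249,180), (294,200) and (267,233).

```bash
cat > h.py <<'E'
import numpy as np
def ray(d,p,z):
    v=d['R'].T@np.array([(p[0]-d['cx'])/d['fx'],(p[1]-d['cy'])/d['fy'],1]); c=-d['R'].T@d['t']
    return c+v*(z-c[2])/v[2]
def proj(d,X):
    c=d['R']@X+d['t']; return np.array([c[0]/c[2]*d['fx']+d['cx'],c[1]/c[2]*d['fy']+d['cy']])
E
python3 - <<'E'
import pickle,numpy as np,cv2
from h import *
np.set_printoptions(precision=4,suppress=True)
T=pickle.load(open('top.pkl','rb'));S=pickle.load(open('scene.pkl','rb'))
items={'c1 (-y,+x?)':((322,98),(148,302),.04),'c2':((369,252),(152,136),.04),'c3':((168,305),(354,129),.04),'c4':((137,142),(384,290),.04),
'b1':((239.5,170),(267,233),.0455),'b2':((220,205),(294,200),.0455),'b3':((265,219),(249,180),.0455),'seat':((195.5,269),(325,147),.0515),
'traycorner far':((395,147),(88,243),.024),'traycorner2':((415,210),(94,172),.024),
'gauge top':((258,115),(234,271),.094),'gauge foot':((260,126),(235,287),.043),'standoff top':((334,241),(185,132),.09),'standoff base':((335,250),(187,149),.042),'vb':((161,158),(360,257),.06)}
for k,(a,b,z) in items.items(): print(k,ray(T,a,z)[:2],ray(S,b,z)[:2])
c=[ray(T,items[k][0],.04) for k in list(items)[:4]]
print([np.linalg.norm(c[i]-c[(i+1)%4]) for i in range(4)])
c=[ray(S,items[k][1],.04) for k in list(items)[:4]]
print([np.linalg.norm(c[i]-c[(i+1)%4]) for i in range(4)])
im=cv2.resize(T['pixels'][85:320,125:425,::-1],None,fx=2.5,fy=2.5,interpolation=cv2.INTER_CUBIC)
cv2.imwrite('pics/topcrop.png',cv2.convertScaleAbs(im,alpha=1.6))
E
```

```text
c1 (-y,+x?) [ 0.7207 -0.1268] [ 0.7123 -0.1236]
c2 [ 0.4242 -0.1451] [ 0.4129 -0.1502]
c3 [0.4002 0.2116] [0.4026 0.2181]
c4 [0.6994 0.226 ] [0.7028 0.2195]
b1 [0.6102 0.0501] [0.6105 0.0505]
b2 [0.5534 0.0954] [0.5526 0.0967]
b3 [0.514  0.0219] [0.5128 0.0236]
seat [0.4503 0.1548] [0.451  0.1575]
traycorner far [ 0.6058 -0.2428] [ 0.6122 -0.2331]
traycorner2 [ 0.4832 -0.2485] [ 0.4781 -0.2476]
gauge top [0.6883 0.0013] [0.6874 0.0018]
gauge foot [ 0.6866 -0.0019] [0.6942 0.001 ]
standoff top [ 0.4498 -0.0807] [ 0.4447 -0.0813]
standoff base [ 0.4384 -0.0875] [ 0.4443 -0.085 ]
vb [0.654  0.1837] [0.6585 0.186 ]
[np.float64(0.2970148775025027), np.float64(0.35750492730031), np.float64(0.29956089783681655), np.float64(0.35344081921680753)]
[np.float64(0.30055951730564096), np.float64(0.36838840045394394), np.float64(0.3002445265496233), np.float64(0.34322684493574146)]
```

View pics/topcrop.png

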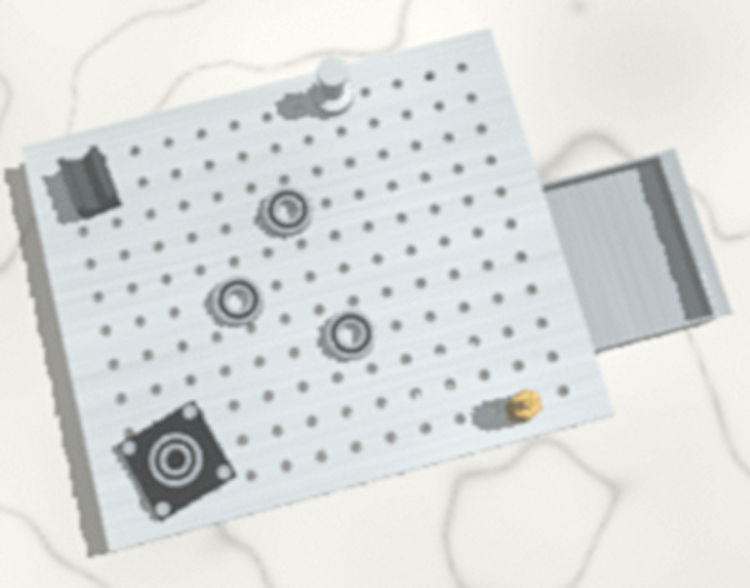

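The enlarged top view confirms the layout: three loose rings at crop (287,211), (238,300) and (349,335). The tray mouth meets the plate edge between crop (543,187) and (597,352).

```bash
python3 - <<'E'
import pickle,numpy as np
from h import *
from bench import ctrl
from scipy.spatial.transform import Rotation as Ro
np.set_printoptions(precision=4,suppress=True)
T=pickle.load(open('top.pkl','rb'))
f=lambda p,z:ray(T,(p[0]/2.5+124.9,p[1]/2.5+84.9),z)[:2]
W=np.array([f(p,.04) for p in((491,29),(612,415),(108,552),(23,149))])
P=np.array([(.15,-.18),(-.15,-.18),(-.15,.18),(.15,.18)])
r,_=Ro.align_vectors(np.c_[W-W.mean(0),0*W[:,0]],np.c_[P,0*P[:,0]]);yaw=r.as_rotvec()[2];M=r.as_matrix()[:2,:2];c=W.mean(0)
print('plate',c,np.degrees(yaw),'res',W-c-P@M.T)
for n,p,z in(('b1',(287,211),.051),('b2',(238,300),.051),('b3',(349,335),.051),('seat',(176,460),.057),('tr up',(543,187),.024),('tr low',(597,352),.024),('lip up',(675,150),.024),('lip low',(732,315),.024),('gauge',(333,72),.094),('standoff',(525,400),.08),):
    w=f(p,z);print(n,w,'plate',(w-c)@M)
print(M@[0,-.18]+c)
s=ctrl.read_state();R=Ro.from_euler('xyz',s['eef_rot']).as_matrix();print(R)
E
```

```text
plate [0.5611 0.0426] 4.203993441411459 res [[-0.     -0.0003]
 [ 0.0012  0.0011]
 [ 0.0007  0.0005]
 [-0.0019 -0.0013]]
b1 [0.6098 0.0496] plate [0.0491 0.0034]
b2 [0.5524 0.0949] plate [-0.0048  0.0528]
b3 [0.5134 0.0229] plate [-0.049  -0.0162]
seat [0.4501 0.1544] plate [-0.1025  0.1196]
tr up [ 0.6002 -0.1405] plate [ 0.0255 -0.1855]
tr low [ 0.4726 -0.1508] plate [-0.1025 -0.1864]
lip up [ 0.6099 -0.2437] plate [ 0.0276 -0.2891]
lip low [ 0.4807 -0.2529] plate [-0.1018 -0.2888]
gauge [0.6906 0.0007] plate [ 0.1261 -0.0513]
standoff [ 0.444  -0.0825] plate [-0.1259 -0.1163]
[ 0.5743 -0.1369]
[[-0.001   0.4348  0.9005]
 [-0.0014  0.9005 -0.4348]
 [-1.     -0.0018 -0.0003]]
```

>>> {"method": "jog_arm", "body": {"deltas": [[[183,45,-106,0,0,0,-8],[183,91,-211,0,0,0,-16],[183,120,-280,-20,0,0,-24],[183,150,-350,-40,0,0,-32],[183,180,-415,-60,0,0,-40],[183,210,-480,-80,0,0,-48],[183,229,-528,-100,0,0,-55],[183,229,-528,-120,0,0,-60],[183,229,-528,-120,0,0,-60],[183,229,-528,-120,0,0,-60],[183,229,-528,-120,0,0,-60],[183,229,-528,-120,0,0,-60]]], "grip_force": 30}}

```text
t: 1.3
tcp_pos: [0.5116, 0.0548, 0.1819]
eef_rot: [-1.719, 1.568, 3.066]
wrist_force: [0.8, 0.8, 0.8]
opening: 0.0237
```

```bash
python3 - <<'E'
from bench import ctrl
import cv2,pickle,numpy as np
from scipy.spatial.transform import Rotation as Ro
s=ctrl.read_state();R=Ro.from_euler('xyz',s['eef_rot']).as_matrix();print(s['t'],s['tcp_pos'],R.round(4),np.degrees(np.arctan2(R[1,1],R[0,1])))
d=ctrl.get_image('wrist');pickle.dump((d,s),open('w1.pkl','wb'));e=ctrl.get_image('scene')['pixels']
cv2.imwrite('pics/w1.png',np.hstack([cv2.resize(d['pixels'],(400,300)),cv2.resize(e[80:320,80:400],(400,300),interpolation=cv2.INTER_CUBIC)])[:,:,::-1])
E
```

```text
1.3 [0.51156784 0.05476452 0.1818677 ] [[-2.400e-03  9.974e-01  7.250e-02]
 [ 2.000e-04  7.250e-02 -9.974e-01]
 [-1.000e+00 -2.400e-03 -4.000e-04]] 4.160289291433783
```

View pics/w1.png

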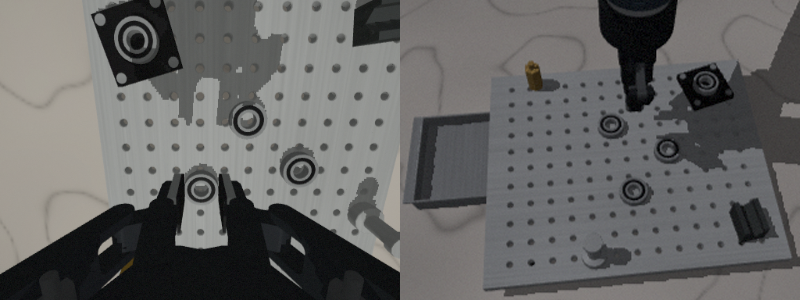

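The wrist view (left half) shows the first ring, bearing at plate (-49,-16) mm, centred between the fingertips at about (202,187). The scene view shows the fingers behind it, clear of the others. Next I descend carefully.

>>> {"method": "jog_arm", "body": {"deltas": [[[183,-0.5,2.5,-20,0,0,0],[183,-0.5,2.5,-40,0,0,0],[183,-0.5,2.5,-55,0,0,0],[183,-0.5,2.5,-56,0,0,0],[183,-0.5,2.5,-57,0,0,0],[183,-0.5,2.5,-58,0,0,0],[183,-0.5,2.5,-59,0,0,0],[183,-0.5,2.5,-60,0,0,0],[183,-0.5,2.5,-60,0,0,0]]]}}

```text
t: 2.3
tcp_pos: [0.5114, 0.0558, 0.1212]
eef_rot: [-1.573, 1.567, -3.076]
wrist_force: [1.0, -0.3, 0.1]
opening: 0.024
```

>>> {"method": "jog_arm", "body": {"deltas": [[[183,0,0,-1,0,0,0],[183,0,0,-2,0,0,0],[183,0,0,-3,0,0,0],[183,0,0,-4,0,0,0],[183,0,0,-4,0,0,0]]]}}

```text
t: 2.8
tcp_pos: [0.5112, 0.0558, 0.117]
eef_rot: [-1.594, 1.566, -3.097]
wrist_force: [0.1, 0.2, -0.5]
opening: 0.0238
```

>>> {"method": "jog_arm", "body": {"deltas": [[[183,0,0,-1,0,0,0],[183,0,0,-2,0,0,0],[183,0,0,-2,0,0,0]]]}}

```text
t: 3.1
tcp_pos: [0.5111, 0.0558, 0.1148]
eef_rot: [-1.602, 1.566, -3.105]
wrist_force: [-0.3, -0.4, 0.4]
opening: 0.0239
```

```bash
python3 - <<'E'
from bench import ctrl
import cv2,numpy as np
e=ctrl.get_image('scene')['pixels'];w=ctrl.get_image('wrist')['pixels'];s=ctrl.read_state();print(s['tcp_pos'],s['wrist_force'])
cv2.imwrite('pics/s2.png',np.hstack([cv2.convertScaleAbs(cv2.resize(e[110:230,220:340],(400,400),interpolation=cv2.INTER_CUBIC),alpha=1.8),cv2.resize(w[184:384,150:350],(400,400))])[:,:,::-1])
E
```

```text
[0.51121155 0.055834   0.1149645 ] [-0.5788559  -0.58175941 -1.04750199]
```

View pics/s2.png

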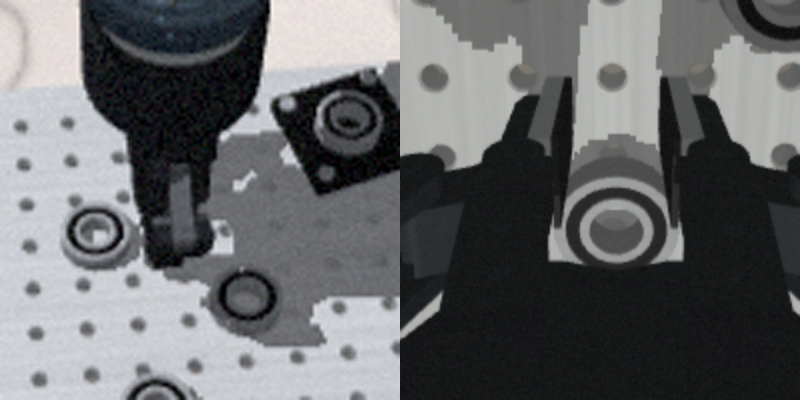

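The tips sit just above the plate behind the ring, which is at left-half (97,235) and centred between the fingers at right-half (615,230). Now I push towards the edge.

>>> {"method": "jog_arm", "body": {"deltas": [[[183,0.5,-9,0.5,0,0,0],[183,1,-18,0.5,0,0,0],[183,2,-30,0.5,0,0,0],[183,2.5,-42,0.5,0,0,0],[183,3,-54,0.5,0,0,0],[183,4,-67,0.5,0,0,0],[183,4.7,-80,0.5,0,0,0],[183,5.5,-93,0.5,0,0,0],[183,6.3,-106,0.5,0,0,0],[183,7,-119,0.5,0,0,0],[183,7.8,-132,0.5,0,0,0],[183,8,-136,0.5,0,0,0]]]}}

```text
t: 4.4
tcp_pos: [0.5194, -0.0816, 0.1156]
eef_rot: [-1.531, 1.566, -3.035]
wrist_force: [0.0, -0.2, 0.7]
opening: 0.0238
```

>>> {"method": "jog_arm", "body": {"deltas": [[[183,0.6,-11,0,0,0,0],[183,1.3,-22,0,0,0,0],[183,2,-34,0,0,0,0],[183,2.7,-46,0,0,0,0],[183,3.4,-58,0,0,0,0],[183,4.2,-70,0,0,0,0],[183,4.5,-75,0,0,0,0],[183,4.5,-75,0,0,0,0],[183,4.5,-75,0,0,0,0]]]}}

```text
t: 5.3
tcp_pos: [0.5238, -0.1565, 0.1155]
eef_rot: [-1.596, 1.566, -3.1]
wrist_force: [0.5, 0.8, 0.0]
opening: 0.0243
```

```bash
python3 - <<'E'
from bench import ctrl
import cv2,numpy as np
e=ctrl.get_image('scene')['pixels'];w=ctrl.get_image('top')['pixels'];s=ctrl.read_state();print(s['t'],s['tcp_pos'],s['wrist_force'])
f=lambda a:cv2.convertScaleAbs(cv2.resize(a,(400,300),interpolation=cv2.INTER_CUBIC),alpha=1.7)
cv2.imwrite('pics/s3.png',np.hstack([f(e[100:310,80:360]),f(w[90:300,140:420])])[:,:,::-1])
E
```

```text
5.4 [ 0.52380446 -0.15616222  0.11544926] [-0.33814057  0.56617693 -0.06639595]
```

View pics/s3.png

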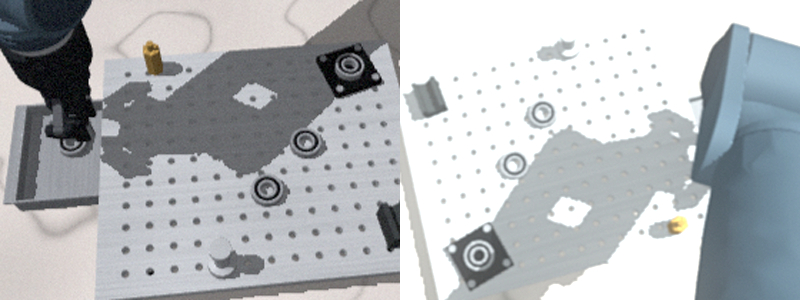

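The first ring lies in the tray at scene-crop (72,140), and the other two are undisturbed at (306,142) and (268,189). Next is the bearing at plate (49,3).

>>> {"method": "jog_arm", "body": {"deltas": [[[183,0,0,35,0,0,0],[183,0,0,70,0,0,0],[183,14,40,70,0,0,0],[183,28,80,70,0,0,0],[183,42,120,70,0,0,0],[183,56,160,70,0,0,0],[183,70,200,70,0,0,0],[183,83.5,240,70,0,0,0],[183,83.5,240,70,0,0,0],[183,83.5,240,40,0,0,0],[183,83.5,240,15,0,0,0],[183,83.5,240,10,0,0,0]]]}}

```text
t: 6.6
tcp_pos: [0.6048, 0.0839, 0.122]
eef_rot: [-1.633, 1.559, -3.136]
wrist_force: [-0.9, -0.1, -0.2]
opening: 0.024
```

```bash
python3 - <<'E'
from bench import ctrl
import cv2,numpy as np
e=ctrl.get_image('scene')['pixels'];w=ctrl.get_image('wrist')['pixels'];s=ctrl.read_state();print(s['t'],s['tcp_pos'],s['wrist_force'])
cv2.imwrite('pics/s4.png',np.hstack([cv2.convertScaleAbs(cv2.resize(e[120:300,80:320],(400,300),interpolation=cv2.INTER_CUBIC),alpha=1.8),cv2.resize(w[134:384,90:423],(400,300))])[:,:,::-1])
E
```

```text
6.7 [0.60650124 0.08363565 0.12457034] [ 0.36880039 -0.17299116 -0.07744131]
```

View pics/s4.png

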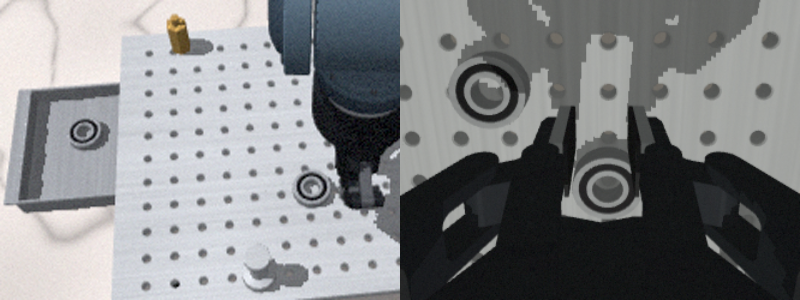

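The first ring rests flat in the tray at (85,132). The second ring, (312,186) in the scene crop, is centred between the fingers. I descend and push diagonally, then straight.

>>> {"method": "jog_arm", "body": {"deltas": [[[183,0.5,0,-5,0,0,0],[183,0.5,0,-9,0,0,0],[183,1,0,-9,0,0,0],[183,1,-10,-9,0,0,0],[183,-2,-20,-9,0,0,0],[183,-6,-31,-9,0,0,0],[183,-10.5,-43,-9,0,0,0],[183,-15,-55,-9,0,0,0],[183,-19.5,-67,-9,0,0,0],[183,-24,-79,-9,0,0,0],[183,-28.5,-91,-9,0,0,0],[183,-30,-95,-9,0,0,0]]]}}

```text
t: 7.9
tcp_pos: [0.576, -0.0127, 0.1155]
eef_rot: [-1.603, 1.563, -3.108]
wrist_force: [-0.1, -0.4, -0.4]
opening: 0.024
```

```bash
python3 - <<'E'
from bench import ctrl
import cv2,numpy as np
e=ctrl.get_image('scene')['pixels'];w=ctrl.get_image('wrist')['pixels'];s=ctrl.read_state();print(s['t'],s['tcp_pos'],s['wrist_force'])
cv2.imwrite('pics/s5.png',np.hstack([cv2.convertScaleAbs(cv2.resize(e[120:300,80:320],(400,300),interpolation=cv2.INTER_CUBIC),alpha=1.8),cv2.resize(w[134:384,90:423],(400,300))])[:,:,::-1])
E
```

```text
8.0 [ 0.57622841 -0.01210403  0.11547424] [ 0.41930498 -0.46243441  0.0415438 ]
```

View pics/s5.png

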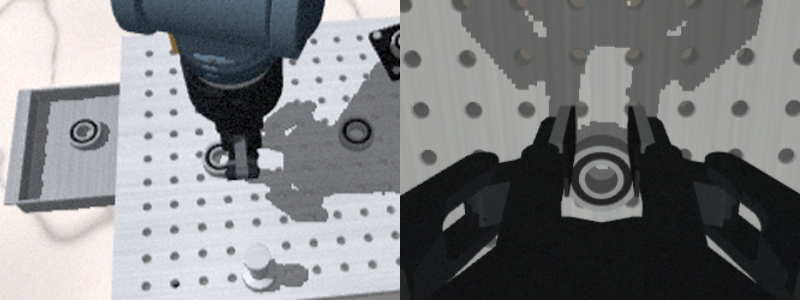

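The ring is seated in the cradle between the fingers, at (600,177) in the wrist half. I continue the push.

>>> {"method": "jog_arm", "body": {"deltas": [[[183,-4,-11,0,0,0,0],[183,-8,-23,0,0,0,0],[183,-12.5,-35,0,0,0,0],[183,-17,-47,0,0,0,0],[183,-21.5,-59,0,0,0,0],[183,-26,-71,0,0,0,0],[183,-25,-84,0,0,0,0],[183,-24,-97,0,0,0,0],[183,-23,-109,0,0,0,0],[183,-22,-121,0,0,0,0],[183,-21,-133,0,0,0,0],[183,-20.5,-141,0,0,0,0]]]}}

```text
t: 9.2
tcp_pos: [0.556, -0.1543, 0.1155]
eef_rot: [-1.575, 1.564, -3.08]
wrist_force: [-0.8, 0.4, 0.2]
opening: 0.0239
```

>>> {"method": "jog_arm", "body": {"deltas": [[[183,0,0,0,0,0,0],[183,0,0,0,0,0,0],[183,0,0,0,0,0,0]]]}}

```text
t: 9.5
tcp_pos: [0.5559, -0.1539, 0.1154]
eef_rot: [-1.624, 1.563, -3.128]
wrist_force: [-0.1, -1.0, 0.8]
opening: 0.0241
```

>>> {"method": "jog_arm", "body": {"deltas": [[[183,0,0,35,0,0,0],[183,0,0,70,0,0,0],[183,-1,45,70,0,0,0],[183,-2,90,70,0,0,0],[183,-3,135,70,0,0,0],[183,-4,180,70,0,0,0],[183,-5,225,70,0,0,0],[183,-6,265,70,0,0,0],[183,-6,283,70,0,0,0],[183,-6,283,70,0,0,0],[183,-6,283,40,0,0,0],[183,-6,283,15,0,0,0]]]}}

```text
t: 10.7
tcp_pos: [0.5501, 0.1288, 0.1302]
eef_rot: [-1.574, 1.565, -3.078]
wrist_force: [-0.1, -0.7, -0.6]
opening: 0.0243
```

```bash
python3 - <<'E'
from bench import ctrl
import cv2,numpy as np
e=ctrl.get_image('scene')['pixels'];w=ctrl.get_image('wrist')['pixels'];s=ctrl.read_state();print(s['t'],s['tcp_pos'],s['wrist_force'])
cv2.imwrite('pics/s6.png',np.hstack([cv2.convertScaleAbs(cv2.resize(e[110:311,80:348],(400,300),interpolation=cv2.INTER_CUBIC),alpha=1.8),cv2.resize(w[134:384,90:423],(400,300))])[:,:,::-1])
E
```

```text
10.8 [0.54724102 0.12837004 0.12681362] [-0.63038577 -0.7553981   0.2719915 ]
```

View pics/s6.png

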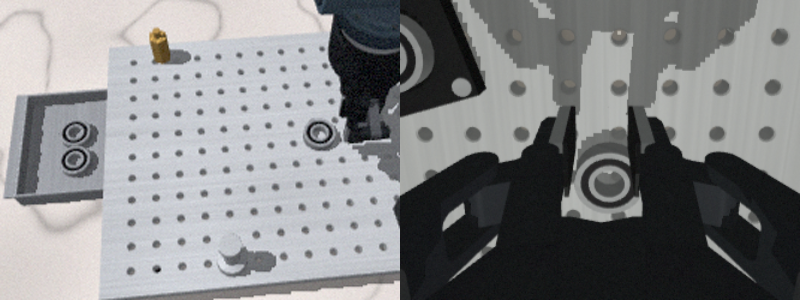

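Both rings lie flat side by side in the tray, at (76,133) and (77,160). The third, (320,133) in the scene crop, is ahead of the fingers. I let the arm settle and descend.

>>> {"method": "jog_arm", "body": {"deltas": [[[183,2.5,0,0,0,0,0],[183,2.5,0,-5,0,0,0],[183,2.5,0,-9,0,0,0],[183,2.5,0,-9,0,0,0],[183,2.5,0,-9,0,0,0]]]}}

```text
t: 11.3
tcp_pos: [0.55, 0.1283, 0.1182]
eef_rot: [-1.598, 1.556, -3.103]
wrist_force: [-0.0, 0.3, 0.3]
opening: 0.0237
```

>>> {"method": "jog_arm", "body": {"deltas": [[[183,0,-3,-2.5,0,0,0],[183,0,-8,-2.5,0,0,0],[183,-0.5,-16,-2.5,0,0,0],[183,-1,-26,-2.5,0,0,0],[183,-2,-38,-2.5,0,0,0],[183,-2.5,-51,-2.5,0,0,0],[183,-3.5,-65,-2.5,0,0,0],[183,-4,-79,-2.5,0,0,0],[183,-5,-93,-2.5,0,0,0],[183,-6,-107,-2.5,0,0,0],[183,-6.5,-121,-2.5,0,0,0],[183,-6.5,-123,-2.5,0,0,0]]]}}

```text
t: 12.5
tcp_pos: [0.5435, 0.0037, 0.1158]
eef_rot: [-1.582, 1.556, -3.089]
wrist_force: [0.3, 0.7, 0.0]
opening: 0.0243
```

>>> {"method": "jog_arm", "body": {"deltas": [[[183,-0.6,-12,0,0,0,0],[183,-1.5,-27,0,0,0,0],[183,-2.5,-44,0,0,0,0],[183,-3.5,-62,0,0,0,0],[183,-3,-82,0,0,0,0],[183,-1.5,-103,0,0,0,0],[183,0,-124,0,0,0,0],[183,1,-145,0,0,0,0],[183,2,-159,0,0,0,0],[183,2,-159,0,0,0,0],[183,2,-159,0,0,0,0]]]}}

```text
t: 13.6
tcp_pos: [0.5453, -0.1552, 0.1156]
eef_rot: [-1.614, 1.556, -3.121]
wrist_force: [-0.2, -1.1, 1.1]
opening: 0.024
```

```bash
python3 - <<'E'
from bench import ctrl
import cv2,numpy as np
e=ctrl.get_image('scene')['pixels'];w=ctrl.get_image('wrist')['pixels'];s=ctrl.read_state();print(s['t'],s['tcp_pos'],s['wrist_force'])
cv2.imwrite('pics/s7.png',np.hstack([cv2.convertScaleAbs(cv2.resize(e[140:260,70:230],(400,300),interpolation=cv2.INTER_CUBIC),alpha=1.8),cv2.resize(w[134:384,90:423],(400,300))])[:,:,::-1])
E
```

```text
13.7 [ 0.5452985  -0.15453379  0.11554309] [ 0.18210685  0.28678071 -0.32476671]
```

View pics/s7.png

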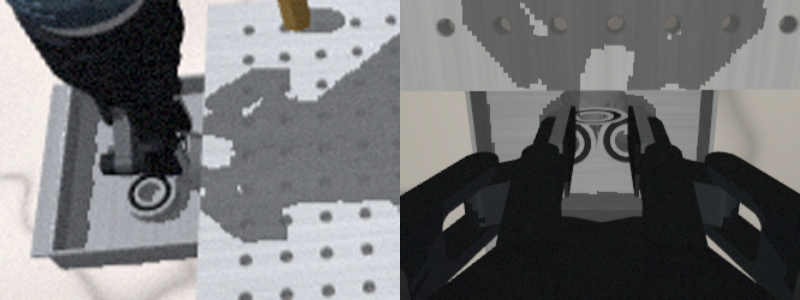

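The third ring is off the plate. It looks tilted, at about (600,115) in the wrist half, by the plate edge beside the other two. I lift clear along the arm's own side and look from above.

>>> {"method": "jog_arm", "body": {"deltas": [[[183,0,0,30,0,0,0],[183,0,0,70,0,0,0],[183,0,0,115,0,0,0],[183,0,20,140,0,0,0],[183,0,60,150,0,0,0],[183,0,100,150,0,0,0],[183,0,140,150,0,0,0],[183,0,180,150,0,0,0],[183,0,220,150,0,0,0],[183,0,260,150,0,0,0],[183,0,280,150,0,0,0],[183,0,280,150,0,0,0]]]}}

```text
t: 14.9
tcp_pos: [0.5444, 0.1285, 0.2654]
eef_rot: [-1.641, 1.555, 3.141]
wrist_force: [-0.7, -0.6, 0.4]
opening: 0.024
```

```bash
python3 - <<'E'
from bench import ctrl
import cv2,numpy as np,pickle
e=ctrl.get_image('scene');w=ctrl.get_image('top');pickle.dump((e,w),open('end.pkl','wb'));s=ctrl.read_state();print(s['t'],s['tcp_pos'],s['wrist_force'])
f=lambda a,al:cv2.convertScaleAbs(cv2.resize(a,(400,300),interpolation=cv2.INTER_CUBIC),alpha=al)
e=e['pixels'];w=w['pixels']
cv2.imwrite('pics/s8.png',np.vstack([np.hstack([f(e[150:255,75:215],1.8),f(w[135:240,300:440],1.3)]),np.hstack([f(e[85:325,80:400],1.8),f(w[85:325,120:440],1.3)])])[:,:,::-1])
E
```

```text
15.0 [0.54485984 0.12601826 0.26536297] [ 1.0674381  -0.30337426  0.30864375]
```

View pics/s8.png

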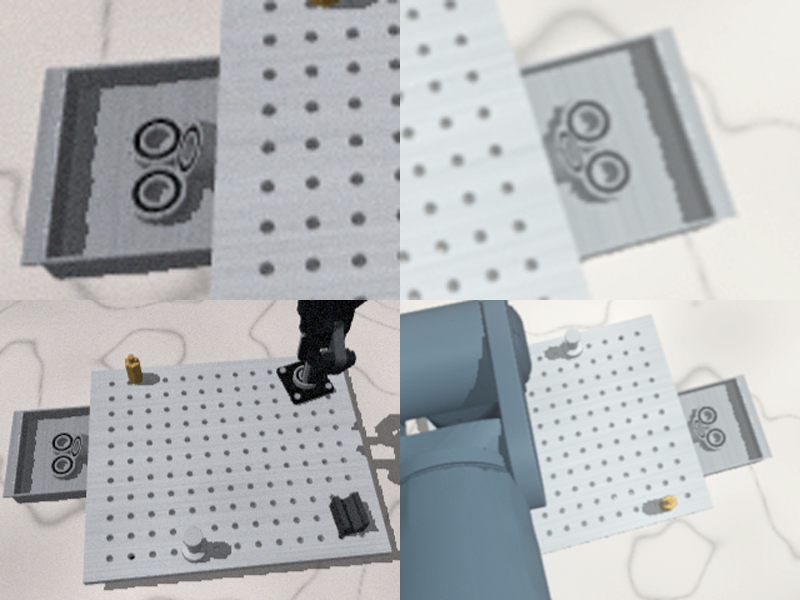

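All three rings are in the tray. Two lie flat, and the third leans on them at upper-right (572,148), clear of the plate edge. I check numerically that the tray and the other objects have not moved, and that the third ring is at rest.

```bash
python3 - <<'E'
from bench import ctrl
import cv2,numpy as np,pickle
e0=pickle.load(open('scene.pkl','rb'))['pixels'];t0=pickle.load(open('top.pkl','rb'))['pixels']
e1,t1=[d['pixels'] for d in pickle.load(open('end.pkl','rb'))];e2=ctrl.get_image('scene')['pixels'];t2=ctrl.get_image('top')['pixels']
def sh(a,b,x0,x1,y0,y1):
    g=lambda i:cv2.cvtColor(i,cv2.COLOR_RGB2GRAY)
    m=cv2.matchTemplate(g(b)[y0-6:y1+6,x0-6:x1+6],g(a)[y0:y1,x0:x1],cv2.TM_CCOEFF_NORMED);_,v,_,l=cv2.minMaxLoc(m);return l[0]-6,l[1]-6,round(v,3)
print('tray top',sh(t0,t2,390,420,140,215),'tray scene',sh(e0,e2,82,108,165,248))
print('gauge',sh(e0,e2,222,250,262,298),sh(t0,t2,248,272,105,135));print('standoff',sh(e0,e2,176,200,122,158),sh(t0,t2,324,346,235,258))
print('vblock',sh(e0,e2,340,380,235,278));print('nest(partly hidden)',sh(e0,e2,300,350,128,170))
print('rings at rest',sh(e1,e2,118,152,185,230),sh(t1,t2,345,385,165,210))
E
```

```text
tray top (0, 0, 0.999) tray scene (0, 0, 0.995)
gauge (0, 0, 0.993) (0, 0, 0.999)
standoff (0, 0, 0.996) (0, 0, 1.0)
vblock (0, 0, 0.995)
nest(partly hidden) (0, 0, 0.674)
rings at rest (0, 0, 0.992) (0, 0, 1.0)
```

>>> {"method": "jog_arm", "body": {"deltas": [[[183,0,30,30,0,0,0],[183,0,70,60,0,0,0],[183,-30,110,80,0,0,0],[183,-60,150,80,0,0,0],[183,-90,190,80,0,0,0],[183,-120,230,80,0,0,0],[183,-140,260,80,0,0,0],[183,-160,290,80,0,0,0],[183,-180,320,80,0,0,0],[183,-180,350,80,0,0,0],[183,-180,350,80,0,0,0],[183,-180,350,80,0,0,0]]]}}

```text
t: 16.3
tcp_pos: [0.3657, 0.4743, 0.3451]
eef_rot: [-1.544, 1.555, -3.051]
wrist_force: [0.1, 0.6, -0.0]
opening: 0.0241
```

```bash
python3 - <<'E'
from bench import ctrl
import cv2,pickle
e0=pickle.load(open('scene.pkl','rb'))['pixels'];e2=ctrl.get_image('scene')['pixels'];t0=pickle.load(open('top.pkl','rb'))['pixels'];t2=ctrl.get_image('top')['pixels']
for n,a,b,(x0,x1,y0,y1) in(('nest s',e0,e2,(300,350,128,170)),('nest t',t0,t2,(172,220,245,295)),('vb t',t0,t2,(145,178,140,178))):
    m=cv2.matchTemplate(b[y0-6:y1+6,x0-6:x1+6],a[y0:y1,x0:x1],cv2.TM_CCOEFF_NORMED);_,v,_,l=cv2.minMaxLoc(m);print(n,l[0]-6,l[1]-6,round(v,3))
s=ctrl.read_state();print(s['t'],s['tcp_pos'],s['wrist_force'])
E
```

```text
nest s 0 0 0.994
nest t 0 0 1.0
vb t 0 0 1.0
16.4 [0.36592442 0.47373077 0.34528654] [ 0.22146529  0.22515834 -0.33802037]
```

```bash
python3 -c "
from bench import ctrl
print(ctrl.job_done())"
```

```text
the job is handed in; nothing more can be done
None
```

I pushed all three loose bearings off the end of the plate into the tray, one at a time, and handed the job in after about 16.4 s of the 59 s allowed. Each was pushed with the backs of two partly open fingers held at a fixed 24 mm gap; nothing was gripped or lifted.

- **Bearings:** All three are in the tray. Two lie flat; the third leans on them, clear of the plate edge, and did not move between two later pictures.
- **Everything else:** Before-and-after pictures show no shift, to the pixel, of the tray, nest with its seated bearing, V-block, focus gauge or standoff. One check of the nest first scored low because the arm hid part of it; with the arm out of the way it matched.
- **Forces:** Wrist force read about 1 N or less at every check. The arm finished well clear of everything.

I viewed 11 pictures, one over the budget, to check the tilted third bearing.

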